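# Check-weigh a primed casting on the trip balance

## Task

The primed casting lying on the pan of the trip balance has to be check-weighed: bring the beam level against it with the slotted 200 g weight, adding the 100 g one if it is needed, and make up the rest with the sliding poise. The knife edges are delicate, so slide each weight gently home against the carrier's stem and lower it till it is fully nested and flat, and only nudge the poise along with a light push, never clamping it. Leave the beam free and level, the casting where it lies, a weight you do not need flat on its board, and everything else alone.

Things in the scene. Friction and masses are not known exactly. Their poses are not given: they have to be found in the camera images.
- balance: Grey trip balance, base plate 350 x 200 mm. Origin on the bench under the beam's pivot. Its +y axis runs along the beam to the casting's round pan, -y to the smaller weight carrier (centres 120 mm either side); its -x side carries the graduated bar with the poise, 110 mm from the line through the pans. Between the pans stand a pointer and a white reading plate (within 33 mm of the middle, up to 165 mm high). Pan and carrier always stay horizontal.
- beam (a joint): Tilt of the beam, rad: 0 level, positive with the weight carrier low, negative with the casting low; stops at about -0.1 and +0.1. Near level it settles at about 0.0032 rad per gram of unbalance (against a stop from about 31 g on); damped, it settles within about 1.5 s. Pan and carrier rise or sink 1.2 mm per 0.01 rad.
- poise (a joint): Position of the poise along the bar, m: 0 at the casting end (adds nothing), up to 0.126 at the end nearer the weight carrier; each 1.2 mm counts as 1 g more on the carrier (0.12 m = 100 g). It moves along the balance's -y and drags with about 1.2 N, staying where it is left. The bar tilts with the beam.
- poise_tab (a point): Centre of the poise's upright steel tab, which is 14 mm wide along the bar, 22 mm across it and 31 mm tall, on a block 20 mm long whose top lies 16 mm below this point. Push here from either side along the bar. The casting's pan edge is 40 mm away across the bar.
- carrier: Weight carrier: steel plate of diameter 90 mm on a post that moves only up and down. Origin at the centre of the plate's top, 110 mm above the bench when level, 122 mm when high. It carries the weight stem (see stem_about). A second weight goes on top of the first, its socket over the first one's boss.
- stem_about (a point): 25 mm above the carrier's centre, about on the weight stem, which was clamped on by hand and really stands up to 10 mm off along the balance's x and 5 mm along y (not measured): foot of diameter 21 and height 4 mm, rod of diameter 9, head of diameter 16 from 46 to 54 mm up. Weights go on sideways above the foot, slot round the rod, until the rod is felt at the slot's end; then down, socket over foot, flat on the plate.
- pan: Round steel pan of diameter 140 mm under the casting. Origin at the centre of its top, 110 mm above the bench when level.
- casting: White primed openwork cast rosette, diameter 124 mm, 10 mm thick with a 16 mm high hub. Origin at the centre of its underside. Its weight is not known, between about 215 and 385 g.
- board: Flat wooden board 300 x 115 mm, 12 mm thick, on which the weights lie in a row. Origin at the centre of its underside; x along its length.
- w200_mid (a point): The 200 g slotted weight: plain steel disc, diameter 56 mm, 14 mm thick, 48 mm across its two flats. Point on its axis, half-way up the disc. x points out of the slot's open mouth (slot 11 mm, flaring over the last 7 mm to 19 mm), y square to the flats, where to grip. The slot ends 4.5 mm behind the axis. Below, a 24 mm socket 5 mm deep; on top a 20 mm boss 4 mm high. Starts flat on the board.
- w100_mid (a point): The 100 g slotted weight: plain steel disc, diameter 44 mm, 13 mm thick, 37 mm across its two flats. Point on its axis, half-way up the disc. x points out of the slot's open mouth (slot 11 mm, flaring over the last 7 mm to 19 mm), y square to the flats, where to grip. The slot ends 4.5 mm behind the axis. Below, a 24 mm socket 5 mm deep; on top a 20 mm boss 4 mm high. Starts flat on the board.
- w500_mid (a point): A 500 g slotted weight of the same make, diameter 72 mm, 19 mm thick, 64 mm across its flats; too heavy for this job, not needed. Point on its axis, half-way up. Lies on the same board.
- casting2: A second rosette of the same size, bare metal, lying on the bench. Leave alone.
- tin: Closed paint tin, diameter 84 mm, 110 mm tall. Leave alone.

How it is judged:
At the end, for the whole second after the job is handed in: The beam rests level (within 0.02 rad) with the casting flat on its pan; the 200 g weight is nested flat on the carrier's stem (within 2 mm of its seated height); the 100 g weight likewise, above or below it, or flat on its board (value of joint beam between -0.02 and 0.02 rad and velocity of joint beam between -0.02 and 0.02 rad/s and horizontal distance between w200_mid and carrier below 0.016 m and angle between w200_mid's own z axis and vertical below 0.06 rad and (z of w200_mid in the frame of carrier between 0.004 and 0.009 m or z of w200_mid in the frame of carrier between 0.017 and 0.022 m) and ((horizontal distance between w100_mid and carrier below 0.016 m and angle between w100_mid's own z axis and vertical below 0.06 rad and (z of w100_mid in the frame of carrier between 0.0035 and 0.0085 m or z of w100_mid in the frame of carrier between 0.0175 and 0.0225 m)) or (height (world z) of w100_mid between 0.014 and 0.022 m and angle between w100_mid's own z axis and vertical below 0.1 rad)) and horizontal distance between casting and pan below 0.015 m and z of casting in the frame of pan between -0.004 and 0.004 m); the robot touches nothing.
It fails at once if the 200 g weight presses or knocks on the carrier with more than 16 N (contact force between w200 and carrier above 16 N).
It fails at once if the 100 g weight presses or knocks on the carrier with more than 16 N (contact force between w100 and carrier above 16 N).
It fails at once if the gripper or arm bears on the balance or its poise with more than 12 N (contact force between any of the fingers, the arm and balance above 12 N).
It fails at once if the 500 g weight, the second casting or the paint tin is moved more than 20 mm (distance of any of w500_mid, casting2, tin from where it was at the start of the episode above 0.02 m).
It also fails if it takes over 72 s, if anything falls off the work surface, if the arm or the gripper's body presses on something with over 40 N, if the wrist force passes 120 N, or if a joint passes its speed limit or range.

## Robot

A 6-joint arm with a two-finger parallel gripper is mounted at the origin on the work surface. World frame = base frame: x ahead of the robot, y to its left, z up, the work surface at z = 0. Lengths are in m, angles in rad, forces in N, time in s.
With the tool pointing down it reaches from about 0.3 to 0.775 m from the base axis. Payload 14.6 kg.
Tool frame: the origin (TCP) lies midway between the tips of the shut fingers; the grasp point (between the pads) lies 19 mm behind it; z points along the fingers, y is the line along which they close (so a half turn about z gives the same grasp; the last joint's range is limited). The gripper opens to 94 mm and grips with 3 to 60 N. Pads are 16 mm wide; open, the fingers measure 119 mm over their backs; the gripper's body (75 mm by 177 mm) begins 78 mm behind the grasp point.
Start: joints at [1.035, 0.3, 1.521, -0, 1.321, -0.067], TCP at [0.248, 0.491, 0.179] pointing down, gripper open.
Joint ranges: [-3.03, 3.03], [-0.79, 2.21], [0.23, 2.52], [-1.04, 4.18], [0, 3.07], [-2.55, 2.55]. Speed limits (rad/s): [2.22, 2.22, 2.57, 3.14, 3.14, 3.14].

## Interface

Orientations are given as [roll, pitch, yaw] about the fixed x, y, z axes, in that order (R = Rz(yaw) Ry(pitch) Rx(roll)).
In Python, from station import ctrl gives the robot as it stands. The module is installed in compiled form; this text tells all that it offers.
- The arm moves only by the tool servo_tool, never from a script. Its argument "plan" is a list of rows, each a list of 7 numbers: the opening in per cent of the stroke, from 0 (shut) to 100 (fully open), then the shift along the tool's x, y, z in m, then the turn, a rotation vector about the tool's x, y, z in rad. A call has exactly 8 rows; each row shifts and turns the commanded pose from where the row before left it, along the tool's axes as they then stand; what a row does not reach is not made up. A row lasts 1/8 s, in which the tool goes at most 62.5 mm and 10.7 degrees, less where a joint would pass 70% of its speed; a pose out of reach is approached as far as the arm can. A call with a gripper value outside its range is refused whole. The fingers move at their own pace and stop on an object; "force" is the grip in N (left out, the last holds). Time passes only in rows, so rows that do not move let the fingers close, or fill a call up. It gives the time, the measured TCP pose, the force, the opening and the grip force at its end, in the units of the state.
- ctrl.get_obs(): the state, without advancing time (a new reading comes with each control period).
- ctrl.camera(name): name is "scene" or "top"; returns a dict with "pixels" (420x560x3 uint8, red, green, blue), "z_map" (420x560 float32, m along the optical axis (not along the pixel's ray), 0 where there is no reading), "mtx" (3x3 intrinsics, pixels), "pose" (4x4, takes a point from camera to world coordinates). Camera axes: x right, y up, looking along -z (the intrinsics and any distortion apply to the point x, -y, -z); pixel columns grow to the right and rows downward; lengths in m; the calibration is good to about 2 mm. A picture is of the moment at which its call begins.
- ctrl.hand_in(): hands the job in; it is judged then, once.
The state is a dict: "time_s": time; "qpos": joint angles; "joint_vel": joint speeds; "tau": joint torques, N m; "ee_pos": TCP position; "eef_rot": TCP orientation; "force": force on the tool from outside, world axes, zero at the start; "moment": the same for the moment, N m; "grip_width": finger opening in m; "grip_force": force on a finger pad.
Only numpy, scipy, OpenCV 4.12 (cv2) and the standard library are available. Lean on these libraries where they do the work, as an engineer would, in place of code of your own. Each camera call takes 0.05 s, during which the arm holds its last target. There are 200 camera calls.

## Working session

There is one attempt and no reset: what is moved stays moved. The work goes in short steps, Python scripts to look and compute and a tool call to move; the robot and the scene stay as the last step left them, time stands still between calls to the robot, and variables do not carry over. Pictures are saved under pics/ and viewed, at most 10 in all, crops included, and the job is handed in when it is done.

Besides the shell and the picture viewer there is one more tool, called after ">>>" by a JSON object that holds its "op" and its "data", one argument or row to a line. servo_tool: Moves the arm, as the interface text tells. Its arguments: {"type":"object","properties":{"plan":{"type":"array","items":{"type":"array","items":{"type":"number"}}},"force":{"type":"number"}},"required":["plan"]}

```bash
mkdir -p pics
cat > h.py <<'E'
import numpy as np, cv2
from station import ctrl
np.set_printoptions(precision=4,suppress=True)
def cam(n,save=None):
    c=ctrl.camera(n)
    if save: cv2.imwrite('pics/'+save,c['pixels'][:,:,::-1])
    return c
def cloud(c):
    v,u=np.mgrid[0:420,0:560]; K=c['mtx']; z=c['z_map']
    p=np.stack([(u-K[0,2])/K[0,0]*z,-(v-K[1,2])/K[1,1]*z,-z],-1)
    return p@c['pose'][:3,:3].T+c['pose'][:3,3]
def ray(c,u,v,h):
    K=c['mtx']; d=c['pose'][:3,:3]@np.array([(u-K[0,2])/K[0,0],-(v-K[1,2])/K[1,1],-1]); o=c['pose'][:3,3]
    return o+d*(h-o[2])/d[2]
E
python3 - <<'E'
from h import *
for n in('top','scene'):
    c=cam(n,n+'0.png'); print(n,c['mtx'],c['pose'])
    np.savez(n+'0.npz',**c)
o=ctrl.get_obs();print(o)
E
```

```text
top [[417.5699   0.     276.5068]
 [  0.     417.5699 209.7234]
 [  0.       0.       1.    ]] [[-0.0088  0.994  -0.1092  0.4155]
 [-0.9999 -0.0102 -0.0123  0.0134]
 [-0.0134  0.109   0.9939  0.9845]
 [ 0.      0.      0.      1.    ]]
scene [[394.7111   0.     281.3242]
 [  0.     394.7111 214.3508]
 [  0.       0.       1.    ]] [[-0.7684 -0.5269  0.3634  0.8562]
 [ 0.64   -0.6389  0.4269  0.4501]
 [ 0.0072  0.5606  0.8281  0.9565]
 [ 0.      0.      0.      1.    ]]
{'time_s': 0.1, 'qpos': array([ 1.0354,  0.3004,  1.5215,  0.    ,  1.3207, -0.0666]), 'joint_vel': array([-0.0011, -0.0002, -0.0017,  0.001 , -0.0004,  0.0005]), 'tau': array([  0.002 , -53.2647, -35.3283,   0.071 ,   0.0235,  -0.0002]), 'ee_pos': array([0.2484, 0.4905, 0.1782]), 'eef_rot': array([-3.1406, -0.0001,  2.6728]), 'force': array([-0.4662,  0.694 ,  0.0071]), 'moment': array([ 0.0282,  0.0099, -0.0499]), 'grip_force': 0.0, 'grip_width': 0.09410530307970477}
```

View pics/top0.png

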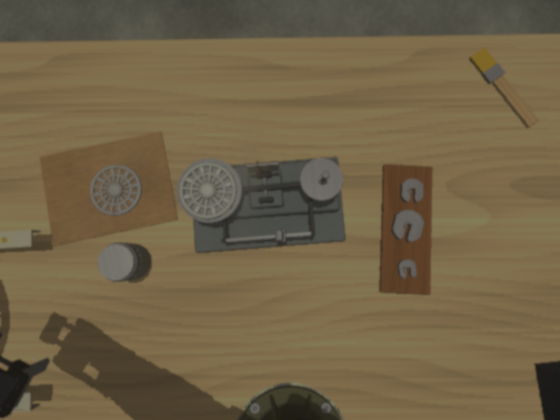

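View pics/scene0.png

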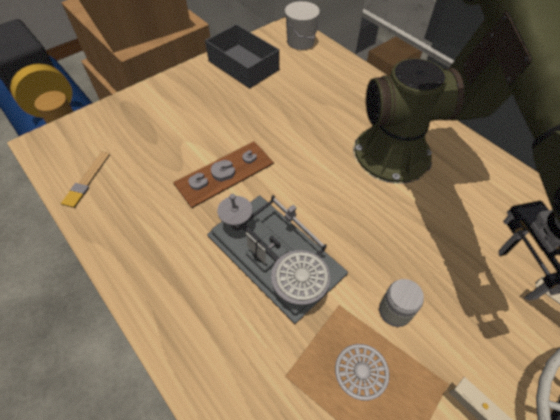

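Top view: casting pan at (210,190), carrier with stem at (321,180), poise at (280,237) and weights 200/500/100 at (412,190)/(408,226)/(408,269), slots opening downward (−x). The scene view agrees, with the carrier at (236,212).

```bash
cat > m.py <<'E'
from h import *
c=dict(np.load('top0.npz')); P=cloud(c); s=dict(np.load('scene0.npz')); S=cloud(s)
def circ(Q,reg,zlo,zhi,nm):
    m=np.zeros(Q.shape[:2],bool); a,b,d,e=reg; m[b:e,a:d]=1
    m&=(Q[...,2]>zlo)&(Q[...,2]<zhi)
    p=Q[m]; (x,y),r=cv2.minEnclosingCircle(p[:,:2].astype(np.float32)); print(nm,len(p),x,y,'r',r,'mean',p.mean(0),'zmed',np.median(p[:,2]))
    return p
for r,n in(((398,174,428,204),'200'),((388,206,428,244),'500'),((394,256,420,282),'100')):
    p=circ(P,r,.018,.05,n)
circ(P,(298,155,346,205),.08,.135,'carrier')
circ(P,(298,155,346,205),.15,.2,'stemhead')
circ(P,(174,155,246,228),.08,.15,'pan')
circ(P,(270,225,292,250),.12,.2,'poise')
circ(S,(215,192,256,232),.08,.135,'carrierS'); circ(S,(215,185,256,232),.15,.2,'stemS')
i=c['pixels'][:,:,::-1]; t=s['pixels'][:,:,::-1]
A=cv2.resize(i[150:290,375:445],None,fx=4,fy=4,interpolation=2); B=cv2.resize(i[150:255,215:350],None,fx=3.7,fy=3.7,interpolation=2)
B=B[:,:];h=np.zeros((560,A.shape[1]+B.shape[1],3),np.uint8);h[:A.shape[0],:A.shape[1]]=A;h[:B.shape[0],A.shape[1]:]=B
cv2.imwrite('pics/crop.png',h);print(h.shape)
# base plate rectangle
m=((P[...,2]>.006)&(P[...,2]<.03)).astype(np.uint8);m[:,:150]=0;m[:,365:]=0;m[:120]=0;m[270:]=0
p=P[m>0];print('base',cv2.minAreaRect(p[:,:2].astype(np.float32)),np.median(p[:,2]))
m=((P[...,2]>.007)&(P[...,2]<.05)).astype(np.uint8);m[:,:365]=0;m[:,445:]=0;m[:150]=0;m[310:]=0
p=P[m>0];print('board',cv2.minAreaRect(p[:,:2].astype(np.float32)),np.median(p[:,2]))
E
python3 m.py
```

```text
200 398 0.5636756420135498 -0.2875702977180481 r 0.02839752845466137 mean [ 0.5651 -0.2871  0.0263] zmed 0.026484008719533603
500 727 0.4821721017360687 -0.2736956477165222 r 0.03630020469427109 mean [ 0.4832 -0.2729  0.0309] zmed 0.03125633703228947
100 239 0.38707178831100464 -0.273322731256485 r 0.027164483442902565 mean [ 0.386  -0.2684  0.0257] zmed 0.025544229631410453
carrier 1414 0.5705035924911499 -0.06687914580106735 r 0.04957660660147667 mean [ 0.5733 -0.0681  0.1229] zmed 0.1239281432806369
stemhead 54 0.5739315748214722 -0.07262468338012695 r 0.008176266215741634 mean [ 0.5732 -0.0727  0.1765] zmed 0.17744829903139847
pan 3249 0.5585781335830688 0.17041152715682983 r 0.07037726789712906 mean [0.5572 0.1687 0.1027] zmed 0.10381400685039399
poise 69 0.4580423831939697 0.020667333155870438 r 0.01115425955504179 mean [0.4582 0.0204 0.1249] zmed 0.12508850880487388
carrierS 848 0.5730679035186768 -0.0594312958419323 r 0.052669040858745575 mean [ 0.574  -0.0604  0.1201] zmed 0.12401556950752407
stemS 48 0.573590099811554 -0.07124337553977966 r 0.008511489257216454 mean [ 0.5737 -0.0692  0.1714] zmed 0.17609742543433704
(560, 780, 3)
base ((0.571373701095581, 0.08903951942920685), (0.33792638778686523, 0.4741435945034027), 1.505327820777893) 0.018346989276595504
board ((0.45984530448913574, -0.2854824364185333), (0.13882216811180115, 0.3340868055820465), 86.54568481445312) 0.012971457691618116
```

View pics/crop.png

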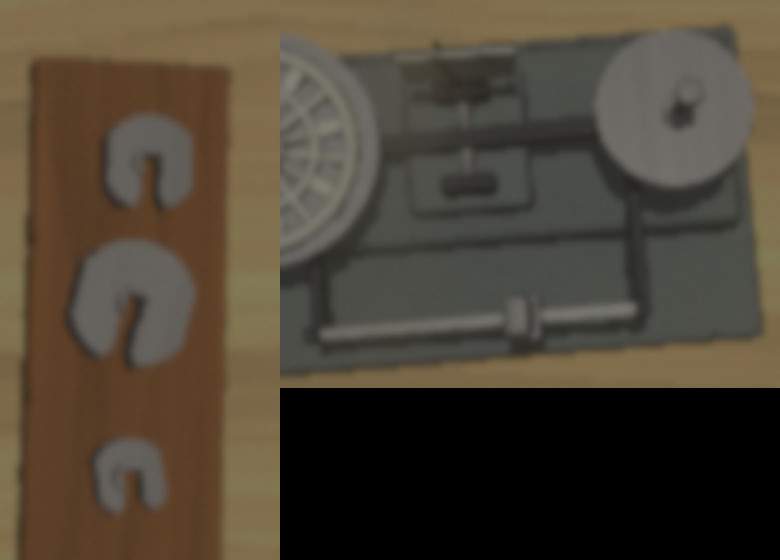

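Crop: the 200 g weight at top with its slot almost straight down, the 500 g in the middle and the 100 g below; the stem head shows at upper right and the poise tab at (520,315).

```bash
cat > m2.py <<'E'
from h import *
c=dict(np.load('top0.npz'))
i=c['pixels'].astype(np.float32); sat=(i.max(2)-i.min(2))/i.max(2)
for reg,n,h in(((396,172,430,208),'200',.026),((394,254,424,286),'100',.025)):
    a,b,d,e=reg; f=4
    m=cv2.resize(sat[b:e,a:d],None,fx=f,fy=f,interpolation=cv2.INTER_CUBIC)
    t,_=cv2.threshold((m*255).clip(0,255).astype(np.uint8),0,255,cv2.THRESH_OTSU+cv2.THRESH_BINARY); m=(m*255<t).astype(np.uint8)
    cs,_=cv2.findContours(m,0,1); k=max(cs,key=cv2.contourArea)[:,0]
    w=np.array([ray(c,a+(u+.5)/f-.5,b+(v+.5)/f-.5,h)[:2] for u,v in k],np.float32)
    print(n,cv2.minAreaRect(w*1000),cv2.minEnclosingCircle(w*1000))
    hull=cv2.convexHull(k,returnPoints=False); df=cv2.convexityDefects(k,hull)[:,0]; q=df[df[:,3].argmax()]
    print(' notch deepest',w[q[2]],'mouth mid',(w[q[0]]+w[q[1]])/2, 'depth px',q[3]/256/f)
E
python3 m2.py
```

```text
200 ((563.992919921875, -287.424072265625), (51.81037521362305, 55.005733489990234), 87.6525650024414) ((562.1744384765625, -287.447021484375), 30.255054473876953)
 notch deepest [ 0.566  -0.2892] mouth mid [ 0.5367 -0.2836] depth px 12.6708984375
100 ((384.5040283203125, -268.73590087890625), (42.28398132324219, 40.5919075012207), 6.409809589385986) ((382.96343994140625, -268.7218933105469), 23.495676040649414)
 notch deepest [ 0.3857 -0.2686] mouth mid [ 0.3636 -0.2719] depth px 10.029296875
```

>>> {"op": "servo_tool", "data": {
  "plan": [
    [100, 0, 0, -0.03, 0, 0, -0.137],
    [100, 0, 0, -0.03, 0, 0, -0.137],
    [100, 0, 0, -0.03, 0, 0, -0.136],
    [100, -0.026, -0.055, 0, 0, 0, 0],
    [100, -0.026, -0.055, 0, 0, 0, 0],
    [100, -0.026, -0.055, 0, 0, 0, 0],
    [100, -0.026, -0.055, 0, 0, 0, 0],
    [100, -0.026, -0.055, 0, 0, 0, 0]
  ]
}}

```text
time_s: 1.1
ee_pos: [0.3623, 0.2066, 0.2686]
eef_rot: [-3.142, 0.0, 3.083]
force: [1.3, 1.0, 0.8]
grip_width: 0.0939
grip_force: 0.0
```

```bash
cat > d.py <<'E'
import sys
from h import *
# usage: d.py x y z [yaw] -> remaining shift in the tool axes
o=ctrl.get_obs(); a=[float(v) for v in sys.argv[1:]]
y=a[3] if len(a)>3 else o['eef_rot'][2]
d=np.array(a[:3])-o['ee_pos']
print('t',o['time_s'],'pos',o['ee_pos'],'yaw',o['eef_rot'],'F',o['force'],'w',o['grip_width'],'q',o['qpos'])
print('turn_z',-(((y-o['eef_rot'][2])+np.pi)%(2*np.pi)-np.pi),'shift(final yaw)',[round(v,4) for v in (np.cos(y)*d[0]+np.sin(y)*d[1],np.sin(y)*d[0]-np.cos(y)*d[1],-d[2])])
E
python3 d.py .564 -.2875 .1 3.08
```

```text
t 1.1 pos [0.3623 0.2066 0.2686] yaw [-3.1415  0.      3.0831] F [1.3384 1.0252 0.7559] w 0.09392371337943581 q [ 0.4304 -0.0636  1.7189 -0.0001  1.4863 -1.0819]
turn_z 0.003108856168012597 shift(final yaw) [np.float64(-0.2317), np.float64(-0.4808), np.float64(0.1686)]
```

>>> {"op": "servo_tool", "data": {
  "plan": [
    [75, -0.029, -0.055, 0, 0, 0, 0],
    [75, -0.029, -0.055, 0, 0, 0, 0],
    [75, -0.029, -0.055, 0, 0, 0, 0],
    [75, -0.029, -0.055, 0, 0, 0, 0],
    [75, -0.029, -0.055, 0, 0, 0, 0],
    [75, -0.029, -0.055, 0.01, 0, 0, 0],
    [75, -0.029, -0.055, 0.03, 0, 0, 0],
    [75, -0.029, -0.055, 0.03, 0, 0, 0]
  ]
}}

```text
time_s: 2.1
ee_pos: [0.5632, -0.2351, 0.2033]
eef_rot: [3.141, -0.0, 3.083]
force: [0.7, 0.0, 0.4]
grip_width: 0.0705
grip_force: 0.0
```

```bash
python3 d.py .564 -.2875 .014 3.08
```

```text
t 2.1 pos [ 0.5632 -0.2351  0.2033] yaw [ 3.1415 -0.0001  3.0825] F [0.6621 0.0162 0.4445] w 0.07045907066495165 q [-0.4555  0.4201  1.3017  0.0001  1.4199 -1.9672]
turn_z 0.002540504906207719 shift(final yaw) [np.float64(-0.004), np.float64(-0.0522), np.float64(0.1893)]
```

>>> {"op": "servo_tool", "data": {
  "plan": [
    [75, 0, -0.02, 0.0, 0, 0, 0],
    [75, 0, -0.02, 0.02, 0, 0, 0],
    [75, 0, 0, 0.03, 0, 0, 0],
    [75, 0, 0, 0.03, 0, 0, 0],
    [75, 0, 0, 0.03, 0, 0, 0],
    [75, 0, 0, 0.02, 0, 0, 0],
    [75, 0, 0, 0, 0, 0, 0],
    [75, 0, 0, 0, 0, 0, 0]
  ]
}}

```text
time_s: 3.1
ee_pos: [0.5608, -0.2732, 0.0757]
eef_rot: [-3.141, 0.002, 3.083]
force: [-0.1, 0.6, 1.1]
grip_width: 0.0705
grip_force: 0.0
```

```bash
python3 d.py .564 -.2875 .0145 3.08
```

```text
t 3.1 pos [ 0.5608 -0.2732  0.0757] yaw [-3.1409  0.0016  3.0832] F [-0.1103  0.6275  1.1362] w 0.07047472763704991 q [-0.512   0.5564  1.4052  0.0001  1.1782 -2.0244]
turn_z 0.0031596914746812033 shift(final yaw) [np.float64(-0.004), np.float64(-0.0141), np.float64(0.0612)]
```

>>> {"op": "servo_tool", "data": {
  "plan": [
    [75, -0.002, -0.007, 0.02, 0, 0, 0],
    [75, -0.002, -0.007, 0.02, 0, 0, 0],
    [75, 0, 0, 0.015, 0, 0, 0],
    [75, 0, 0, 0.006, 0, 0, 0],
    [75, 0, 0, 0, 0, 0, 0],
    [45, 0, 0, 0, 0, 0, 0],
    [45, 0, 0, 0, 0, 0, 0],
    [45, 0, 0, 0, 0, 0, 0]
  ],
  "force": 12
}}

```text
time_s: 4.1
ee_pos: [0.5638, -0.2874, 0.0138]
eef_rot: [-3.141, 0.001, 3.083]
force: [0.7, 0.2, -0.1]
grip_width: 0.0446
grip_force: 0.0
```

```bash
python3 d.py .564 -.2875 .0145 3.08
```

```text
t 4.1 pos [ 0.5638 -0.2874  0.0138] yaw [-3.1413  0.0005  3.0829] F [ 0.7103  0.1623 -0.1235] w 0.04457369445625428 q [-0.5293  0.6498  1.4137 -0.      1.0775 -2.0414]
turn_z 0.0028667879630326354 shift(final yaw) [np.float64(-0.0002), np.float64(-0.0001), np.float64(-0.0007)]
```

Run:
```python
from h import *
s=cam('scene');t=cam('top')
A=cv2.resize(s['pixels'][130:220,150:300,::-1],None,fx=4,fy=4,interpolation=2)
cv2.imwrite('pics/g1.png',A)
print(ctrl.get_obs()['grip_width'])
```

```text
0.04283635923830164
```

View pics/g1.png

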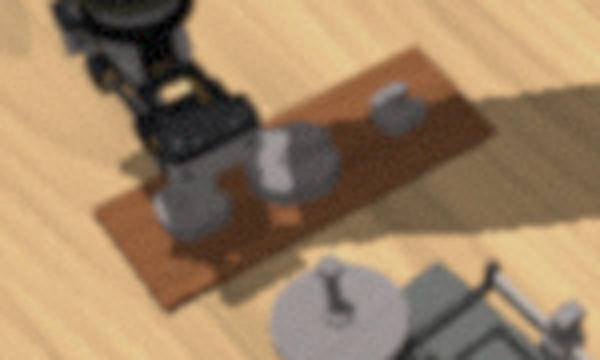

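Crop: the weight lies at (195,205) and the gripper hangs at (205,120). The finger position is unclear, so I check it with depth.

Run:
```python
from h import *
s=cam('scene');S=cloud(s)
i=s['pixels']
for v in range(155,196,3):
    print(v,[ '%d,%d,%d'%tuple(S[v,u]*1000)+'/%d'%i[v,u].mean() for u in range(188,216,5)])
```

```text
155 ['585,-250,182/36', '567,-259,162/57', '557,-251,162/22', '554,-225,181/25', '544,-217,181/32', '458,-363,0/140']
158 ['589,-244,178/26', '574,-249,163/20', '570,-225,181/38', '559,-218,179/43', '550,-209,181/45', '539,-201,180/59']
161 ['590,-249,163/3', '586,-224,181/37', '576,-215,182/39', '566,-207,182/45', '556,-198,182/57', '544,-194,177/39']
164 ['593,-245,157/44', '590,-218,179/42', '580,-210,178/35', '571,-199,181/36', '559,-197,174/41', '543,-200,160/71']
167 ['597,-241,150/46', '597,-207,181/47', '587,-198,181/29', '575,-196,174/53', '557,-205,153/83', '544,-202,146/89']
170 ['572,-316,52/86', '601,-201,177/39', '588,-202,167/65', '572,-207,151/86', '557,-209,137/80', '506,-285,31/87']
173 ['563,-348,2/91', '603,-203,165/88', '588,-205,152/82', '576,-202,145/80', '518,-299,13/55', '513,-275,31/79']
176 ['573,-328,14/54', '602,-211,144/83', '591,-204,142/85', '557,-252,72/76', '526,-287,15/49', '517,-272,23/67']
179 ['578,-320,11/91', '572,-296,28/80', '574,-251,73/83', '559,-251,61/82', '531,-280,12/55', '520,-269,14/55']
182 ['585,-308,13/120', '577,-288,26/80', '575,-255,55/81', '554,-270,25/86', '538,-271,11/55', '526,-260,13/52']
185 ['592,-298,14/97', '584,-277,28/82', '572,-269,25/80', '558,-265,19/72', '544,-261,11/54', '532,-251,11/56']
188 ['598,-287,15/103', '588,-274,19/76', '577,-262,23/69', '562,-261,11/56', '550,-253,9/52', '539,-241,12/54']
191 ['604,-278,14/95', '593,-268,14/62', '581,-258,15/55', '569,-251,11/50', '557,-241,12/50', '546,-231,12/53']
194 ['610,-269,13/98', '598,-259,13/79', '586,-251,11/60', '576,-240,14/50', '563,-233,11/82', '551,-224,10/61']
```

Run:
```python
from h import *
o=ctrl.get_obs();print(o['ee_pos'],o['grip_width'],o['grip_force'])
for n in('scene','top'):
    s=cam(n);S=cloud(s)
    m=(S[...,0]>.53)&(S[...,0]<.60)&(S[...,1]>-.36)&(S[...,1]<-.21)&(S[...,2]>.032)&(S[...,2]<.14)
    vv,uu=np.nonzero(m)
    print(n,len(vv))
    for v,u in zip(vv,uu): print((u,v),(S[v,u]*1000).astype(int),end=' ')
```

```text
[ 0.5637 -0.2874  0.0135] 0.04237603329968031 0.0
scene 78
(np.int64(183), np.int64(153)) [ 571 -320  122] (np.int64(190), np.int64(153)) [ 555 -307  122] (np.int64(189), np.int64(154)) [ 558 -308  119] (np.int64(190), np.int64(154)) [ 556 -307  118] (np.int64(191), np.int64(154)) [ 552 -310  113] (np.int64(184), np.int64(155)) [ 573 -311  122] (np.int64(190), np.int64(155)) [ 557 -307  115] (np.int64(185), np.int64(156)) [ 571 -310  118] (np.int64(186), np.int64(157)) [ 569 -309  112] (np.int64(188), np.int64(169)) [ 571 -316   56] (np.int64(189), np.int64(169)) [ 570 -309   62] (np.int64(190), np.int64(169)) [ 568 -307   62] (np.int64(188), np.int64(170)) [ 571 -318   49] (np.int64(189), np.int64(170)) [ 572 -306   61] (np.int64(190), np.int64(170)) [ 569 -306   59] (np.int64(189), np.int64(171)) [ 572 -309   54] (np.int64(190), np.int64(171)) [ 571 -303   58] (np.int64(191), np.int64(171)) [ 566 -309   49] (np.int64(189), np.int64(172)) [ 571 -316   42] (np.int64(190), np.int64(172)) [ 570 -308   49] (np.int64(191), np.int64(172)) [ 567 -308   47] (np.int64(190), np.int64(173)) [ 
[... 2537 characters left out ...]
82)) [ 565 -250   53] (np.int64(198), np.int64(183)) [ 575 -258   48] (np.int64(199), np.int64(183)) [ 574 -252   54] (np.int64(200), np.int64(183)) [ 571 -253   50] top 11
(np.int64(407), np.int64(175)) [ 577 -244  137] (np.int64(407), np.int64(176)) [ 575 -244  136] (np.int64(407), np.int64(177)) [ 573 -243  138] (np.int64(407), np.int64(178)) [ 571 -243  138] (np.int64(407), np.int64(179)) [ 569 -244  134] (np.int64(407), np.int64(180)) [ 567 -244  136] (np.int64(407), np.int64(181)) [ 565 -244  135] (np.int64(407), np.int64(182)) [ 562 -243  137] (np.int64(407), np.int64(183)) [ 561 -244  134] (np.int64(406), np.int64(188)) [ 557 -254   92] (np.int64(407), np.int64(188)) [ 557 -257   91]
```

The fingertips are at z≈0.05 while the TCP reads 0.0135, so they closed above the weight. I reopen and go lower.

>>> {"op": "servo_tool", "data": {
  "plan": [
    [70, 0, 0, 0, 0, 0, 0],
    [70, 0, 0, 0, 0, 0, 0],
    [70, 0, 0, 0, 0, 0, 0],
    [70, 0, 0, 0, 0, 0, 0],
    [70, 0, 0, 0.012, 0, 0, 0],
    [70, 0, 0, 0.008, 0, 0, 0],
    [70, 0, 0, 0, 0, 0, 0],
    [70, 0, 0, 0, 0, 0, 0]
  ]
}}

```text
time_s: 5.35
ee_pos: [0.5637, -0.2874, -0.0066]
eef_rot: [-3.142, 0.0, 3.083]
force: [-0.6, 0.4, -0.3]
grip_width: 0.0658
grip_force: 0.0
```

```bash
cat > f.py <<'E'
from h import *
o=ctrl.get_obs();print(o['time_s'],o['ee_pos'],o['eef_rot'],o['grip_width'],o['grip_force'],o['force'],o['qpos'])
s=cam('scene');S=cloud(s);p=o['ee_pos']
m=(abs(S[...,0]-p[0])<.03)&(abs(S[...,1]-p[1])<.075)&(S[...,2]>.0)&(S[...,2]<p[2]+.1)
q=S[m]; y=o['eef_rot'][2]; t=(q[:,:2]-p[:2])@np.array([np.sin(y),-np.cos(y)])
l=(t-(o['grip_width']/2+.0125)); k=(abs(l)<.005)&(q[:,2]>.02)
z=np.sort(q[k,2]); print('finger outer pts',k.sum(),'lowest',z[:12]*1000, 'y off',np.median(l[k]),'x mean',q[k,0].mean())
E
python3 f.py
```

```text
5.35 [ 0.5637 -0.2874 -0.0066] [-3.1415  0.0001  3.0829] 0.06583119572210781 0.0 [-0.5929  0.4499 -0.3122] [-0.5294  0.6772  1.422  -0.      1.0424 -2.0414]
finger outer pts 65 lowest [30.6336 31.4167 31.6673 31.7642 33.5733 33.6668 34.1736 35.0905 35.4655
 35.7896 36.453  38.2479] y off 0.0005952712156012396 x mean 0.567378604634825
```

>>> {"op": "servo_tool", "data": {
  "plan": [
    [70, 0, 0, 0.006, 0, 0, 0],
    [70, 0, 0, 0.004, 0, 0, 0],
    [70, 0, 0, 0.002, 0, 0, 0],
    [45, 0, 0, 0, 0, 0, 0],
    [45, 0, 0, 0, 0, 0, 0],
    [45, 0, 0, 0, 0, 0, 0],
    [45, 0, 0, 0, 0, 0, 0],
    [45, 0, 0, 0, 0, 0, 0]
  ],
  "force": 12
}}

```text
time_s: 6.4
ee_pos: [0.5648, -0.288, -0.0148]
eef_rot: [-3.14, 0.003, 3.083]
force: [-11.7, 5.9, 36.3]
grip_width: 0.062
grip_force: 18.1
```

```bash
python3 f.py
```

```text
6.4 [ 0.5648 -0.288  -0.0148] [-3.14    0.0031  3.0828] 0.06201656038302556 18.062262078747153 [-11.6828   5.8704  36.2667] [-0.5294  0.689   1.4241 -0.      1.025  -2.0414]
finger outer pts 58 lowest [21.8677 24.1193 24.2451 24.995  25.073  25.4214 25.6735 25.7173 26.0541
 26.4759 27.4587 28.1609] y off 0.0003165382376955281 x mean 0.5683900443116331
```

>>> {"op": "servo_tool", "data": {
  "plan": [
    [70, 0, 0, -0.004, 0, 0, 0],
    [70, 0, 0, -0.002, 0, 0, 0],
    [45, 0, 0, 0, 0, 0, 0],
    [45, 0, 0, 0, 0, 0, 0],
    [45, 0, 0, 0, 0, 0, 0],
    [45, 0, 0, 0, 0, 0, 0],
    [45, 0, 0, 0, 0, 0, 0],
    [45, 0, 0, 0, 0, 0, 0]
  ],
  "force": 12
}}

```text
time_s: 7.45
ee_pos: [0.5636, -0.2873, -0.0127]
eef_rot: [3.142, -0.0, 3.083]
force: [-0.3, 0.6, -2.4]
grip_width: 0.0482
grip_force: 12.0
```

```bash
python3 f.py
```

```text
7.45 [ 0.5636 -0.2873 -0.0127] [ 3.1415 -0.0002  3.0828] 0.04817151366911415 11.993981413543224 [-0.2702  0.5981 -2.4404] [-0.5294  0.6855  1.4244  0.      1.0319 -2.0414]
finger outer pts 48 lowest [22.789  22.8085 23.5487 26.0271 26.0845 26.2701 27.024  27.786  29.4758
 29.4863 29.7233 30.7533] y off 0.0005051132296961906 x mean 0.567203966115992
```

>>> {"op": "servo_tool", "data": {
  "plan": [
    [45, 0, 0, -0.026, 0, 0, 0],
    [45, 0, 0, -0.05, 0, 0, 0],
    [45, 0, 0, -0.05, 0, 0, 0],
    [45, -0.02, 0.055, 0, 0, 0, 0],
    [45, -0.02, 0.055, 0, 0, 0, 0],
    [45, -0.019, 0.055, 0, 0, 0, 0],
    [45, 0, 0.054, 0, 0, 0, 0],
    [45, 0, 0, 0, 0, 0, 0]
  ]
}}

```text
time_s: 8.5
ee_pos: [0.6356, -0.0686, 0.1133]
eef_rot: [3.141, -0.0, 3.087]
force: [-0.5, -0.7, -1.7]
grip_width: 0.0475
grip_force: 12.0
```

```bash
python3 d.py .6344 -.072 .1133 3.0828
python3 - <<'E'
from h import *
t=cam('top');s=cam('scene');np.savez('t1.npz',**t);np.savez('s1.npz',**s)
A=cv2.resize(t['pixels'][130:210,290:370,::-1],None,fx=5,fy=5,interpolation=2);B=cv2.resize(s['pixels'][170:250,190:270,::-1],None,fx=5,fy=5,interpolation=2)
cv2.imwrite('pics/g2.png',np.hstack([A,B]))
E
```

```text
t 8.5 pos [ 0.6356 -0.0686  0.1133] yaw [ 3.1412 -0.0002  3.0871] F [-0.4527 -0.7322 -1.7458] w 0.047515073747267315 q [-0.165   0.5532  1.3177  0.0004  1.271  -1.6814]
turn_z 0.0042755133399667855 shift(final yaw) [np.float64(0.001), np.float64(-0.0035), np.float64(0.0)]
```

View pics/g2.png

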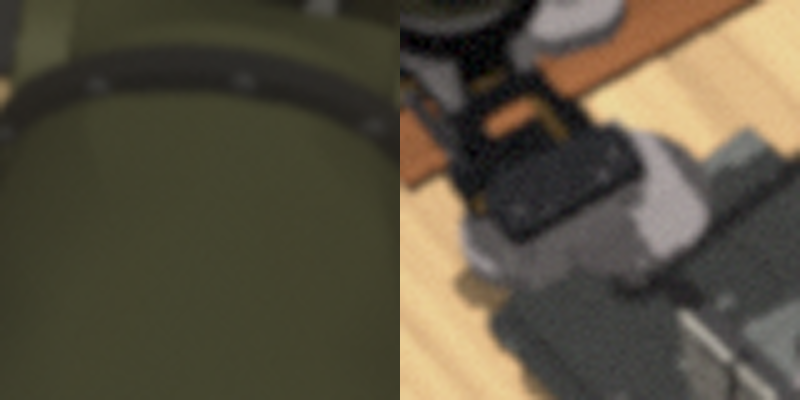

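Top is blocked by the arm. Scene shows the weight held level by its flats around (600,200), clear of the balance. I go in by numbers and by feel.

>>> {"op": "servo_tool", "data": {
  "plan": [
    [45, 0.01, -0.004, 0, 0, 0, 0],
    [45, 0.01, -0.003, 0, 0, 0, 0],
    [45, 0.008, 0, 0, 0, 0, 0],
    [45, 0.005, 0, 0, 0, 0, 0],
    [45, 0.003, 0, 0, 0, 0, 0],
    [45, 0.002, 0, 0, 0, 0, 0],
    [45, 0.002, 0, 0, 0, 0, 0],
    [45, 0, 0, 0, 0, 0, 0]
  ],
  "force": 9
}}

```text
time_s: 9.6
ee_pos: [0.5958, -0.0763, 0.1137]
eef_rot: [3.141, 0.002, 3.083]
force: [3.9, 2.7, -2.1]
grip_width: 0.048
grip_force: 9.0
```

```bash
python3 d.py .5735 -.072 .1133
```

```text
t 9.6 pos [ 0.5958 -0.0763  0.1137] yaw [3.1408 0.0019 3.0829] F [ 3.941   2.7127 -2.0998] w 0.04798253749008143 q [-0.1889  0.4675  1.4457  0.0011  1.2266 -1.7014]
turn_z -0.0 shift(final yaw) [np.float64(0.0225), np.float64(0.003), np.float64(0.0004)]
```

>>> {"op": "servo_tool", "data": {
  "plan": [
    [45, -0.003, 0.001, 0, 0, 0, 0],
    [45, 0, 0.002, 0, 0, 0, 0],
    [45, 0.003, 0, 0, 0, 0, 0],
    [45, 0.003, 0, 0, 0, 0, 0],
    [45, 0.003, 0, 0, 0, 0, 0],
    [45, 0.003, 0, 0, 0, 0, 0],
    [45, 0, 0, 0, 0, 0, 0],
    [45, 0, 0, 0, 0, 0, 0]
  ]
}}

```text
time_s: 10.6
ee_pos: [0.5863, -0.0734, 0.1135]
eef_rot: [-3.142, 0.0, 3.083]
force: [0.6, -0.3, -1.7]
grip_width: 0.0479
grip_force: 9.0
```

```bash
python3 d.py .5735 -.072 .1133
```

```text
t 10.6 pos [ 0.5863 -0.0734  0.1135] yaw [-3.1416  0.0001  3.0828] F [ 0.6265 -0.3217 -1.6941] w 0.0479437364562887 q [-0.1865  0.4479  1.4749 -0.      1.2187 -1.6985]
turn_z -0.0 shift(final yaw) [np.float64(0.0128), np.float64(0.0006), np.float64(0.0002)]
```

>>> {"op": "servo_tool", "data": {
  "plan": [
    [45, 0.003, 0, 0, 0, 0, 0],
    [45, 0.002, 0, 0, 0, 0, 0],
    [45, 0.002, 0, 0, 0, 0, 0],
    [45, 0.001, 0, 0, 0, 0, 0],
    [45, 0.001, 0, 0, 0, 0, 0],
    [45, 0.001, 0, 0, 0, 0, 0],
    [45, 0.001, 0, 0, 0, 0, 0],
    [45, 0, 0, 0, 0, 0, 0]
  ]
}}

```text
time_s: 11.6
ee_pos: [0.5752, -0.0727, 0.1134]
eef_rot: [-3.142, -0.0, 3.083]
force: [-0.2, 0.5, -1.2]
grip_width: 0.0477
grip_force: 9.0
```

>>> {"op": "servo_tool", "data": {
  "plan": [
    [45, 0.001, 0, 0, 0, 0, 0],
    [45, 0.001, 0, 0, 0, 0, 0],
    [45, 0.001, 0, 0, 0, 0, 0],
    [45, 0.0007, 0, 0, 0, 0, 0],
    [45, 0, 0, 0, 0, 0, 0],
    [45, 0, 0, 0, 0, 0, 0],
    [45, 0, 0, 0, 0, 0, 0],
    [45, 0, 0, 0, 0, 0, 0]
  ]
}}

```text
time_s: 12.6
ee_pos: [0.573, -0.0726, 0.1141]
eef_rot: [-3.141, 0.004, 3.083]
force: [9.3, -1.6, -3.4]
grip_width: 0.0475
grip_force: 9.0
```

>>> {"op": "servo_tool", "data": {
  "plan": [
    [45, -0.0013, 0, 0, 0, 0, 0],
    [45, 0, 0, 0.003, 0, 0, 0],
    [45, 0, 0, 0.003, 0, 0, 0],
    [45, 0, 0, 0.003, 0, 0, 0],
    [45, 0, 0, 0.002, 0, 0, 0],
    [45, 0, 0, 0.001, 0, 0, 0],
    [45, 0, 0, 0.001, 0, 0, 0],
    [45, 0, 0, 0.001, 0, 0, 0]
  ]
}}

```text
time_s: 13.6
ee_pos: [0.5732, -0.0726, 0.0995]
eef_rot: [-3.141, 0.001, 3.083]
force: [5.3, 0.6, 0.0]
grip_width: 0.0479
grip_force: 9.0
```

>>> {"op": "servo_tool", "data": {
  "plan": [
    [45, -0.0006, 0, 0, 0, 0, 0],
    [45, 0, 0, 0.0005, 0, 0, 0],
    [45, 0, 0, 0.0005, 0, 0, 0],
    [45, 0, 0, 0.0005, 0, 0, 0],
    [45, 0, 0, 0.0005, 0, 0, 0],
    [45, 0, 0, 0.0005, 0, 0, 0],
    [45, 0, 0, 0.0005, 0, 0, 0],
    [45, 0, 0, 0, 0, 0, 0]
  ]
}}

```text
time_s: 14.6
ee_pos: [0.5734, -0.0726, 0.0964]
eef_rot: [-3.142, -0.0, 3.083]
force: [2.0, 0.3, 0.4]
grip_width: 0.048
grip_force: 9.0
```

>>> {"op": "servo_tool", "data": {
  "plan": [
    [62, 0, 0, 0, 0, 0, 0],
    [62, 0, 0, 0, 0, 0, 0],
    [62, 0, 0, 0, 0, 0, 0],
    [62, 0, 0, -0.01, 0, 0, 0],
    [62, 0, 0, -0.03, 0, 0, 0],
    [62, 0, 0, -0.05, 0, 0, 0],
    [62, 0.02, -0.055, -0.02, 0, 0, 0],
    [62, 0.02, -0.055, 0, 0, 0, 0]
  ]
}}

```text
time_s: 15.6
ee_pos: [0.5271, -0.1812, 0.2091]
eef_rot: [-3.14, 0.004, 3.084]
force: [0.4, -0.5, 0.0]
grip_width: 0.0581
grip_force: 0.0
```

>>> {"op": "servo_tool", "data": {
  "plan": [
    [62, 0.025, -0.05, 0, 0, 0, 0],
    [62, 0.025, -0.05, 0, 0, 0, 0],
    [62, 0.025, 0, 0, 0, 0, 0],
    [62, 0.025, 0, 0, 0, 0, 0],
    [62, 0.025, 0, 0, 0, 0, 0],
    [62, 0.02, 0, 0, 0, 0, 0],
    [62, 0, 0, 0, 0, 0, 0],
    [62, 0, 0, 0, 0, 0, 0]
  ]
}}

```text
time_s: 16.6
ee_pos: [0.377, -0.2715, 0.2069]
eef_rot: [-3.141, 0.001, 3.083]
force: [0.1, 0.1, -1.0]
grip_width: 0.0586
grip_force: 0.0
```

```bash
cat > beam.py <<'E'
import sys
from h import *
def zs(f):
    c=f; P=cloud(c); out={}
    def q(cx,cy,r0,r1,zl,zh):
        d=np.hypot(P[...,0]-cx,P[...,1]-cy); m=(d>r0)&(d<r1)&(P[...,2]>zl)&(P[...,2]<zh); return P[m]
    out['pan']=q(.5586,.1695,0,.058,.085,.145)   # casting top
    out['plate']=q(.5715,-.0665,.034,.042,.07,.14)
    out['wt']=q(.5735,-.072,.011,.022,.1,.17)
    pc=q(.460,.02,0,.09,.108,.2)
    return out
for n in ('top','scene'):
    for f in ([dict(np.load(n+'0.npz'))] if len(sys.argv)<2 else [])+[cam(n)]:
        o=zs(f); print(n,{k:(len(v),round(float(np.median(v[:,2])*1000),2) if len(v) else None) for k,v in o.items()})
        if n=='top': T=f
o=ctrl.get_obs(); print(o['time_s'],o['ee_pos'])
np.savez('now.npz',**T)
E
python3 beam.py
python3 - <<'E'
from h import *
t=dict(np.load('now.npz'));s=cam('scene')
A=cv2.resize(t['pixels'][150:255,290:350,::-1],None,fx=5,fy=5,interpolation=2);B=cv2.resize(s['pixels'][180:285,205:305,::-1],None,fx=5,fy=5,interpolation=2)
cv2.imwrite('pics/g3.png',np.hstack([A,B])[:, :800])
E
```

```text
top {'pan': (2273, 104.71), 'plate': (437, 123.9), 'wt': (222, 123.9)}
top {'pan': (2293, 106.17), 'plate': (415, 122.23), 'wt': (241, 136.38)}
scene {'pan': (1717, 104.73), 'plate': (251, 124.07), 'wt': (130, 124.19)}
scene {'pan': (1720, 106.06), 'plate': (238, 122.26), 'wt': (132, 136.28)}
16.7 [ 0.377  -0.2714  0.2065]
```

View pics/g3.png

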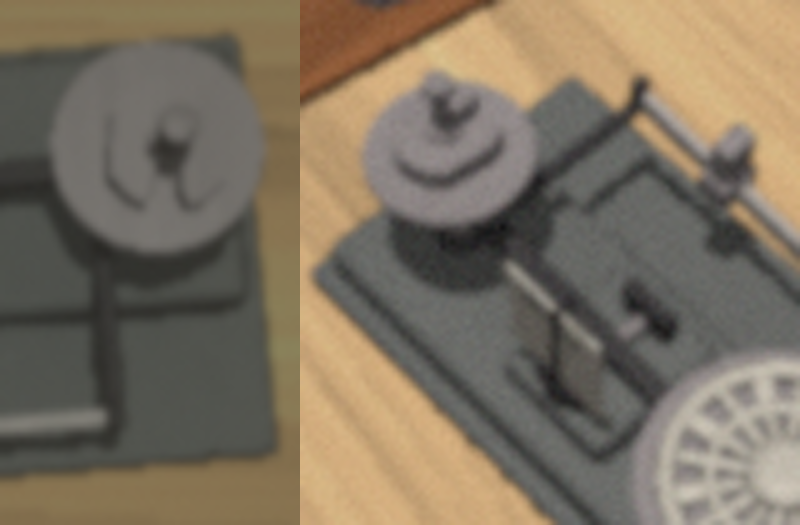

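Crop: the 200 g weight is nested flat round the stem (plate 122.2, weight top 136.3, so 14.1 mm). The beam has left its stop at about −0.087 rad, roughly 27 g short. The poise sits at about 0.086, with some 40 mm of travel left, so I push it about 32 mm and leave the 100 g weight on its board.

>>> {"op": "servo_tool", "data": {
  "plan": [
    [35, 0, 0, 0, 0, 0, -0.112],
    [35, -0.016, 0.048, 0, 0, 0, 0],
    [35, -0.016, 0.048, 0, 0, 0, 0],
    [35, -0.016, 0.048, 0, 0, 0, 0],
    [35, -0.016, 0.048, 0, 0, 0, 0],
    [35, -0.016, 0.048, 0, 0, 0, 0],
    [35, -0.016, 0.048, 0, 0, 0, 0],
    [35, 0, 0, 0, 0, 0, 0]
  ]
}}

```text
time_s: 17.75
ee_pos: [0.4574, 0.024, 0.2061]
eef_rot: [3.141, -0.001, -3.084]
force: [0.3, -0.9, 0.0]
grip_width: 0.0332
grip_force: 0.0
```

```bash
python3 d.py .458 .0205 .08 3.195
python3 - <<'E'
from h import *
import os
for f in('scene0.npz',None):
    s=dict(np.load(f)) if f else cam('scene'); S=cloud(s)
    m=(abs(S[...,0]-.458)<.02)&(abs(S[...,1]-.02)<.025)&(S[...,2]>.1)&(S[...,2]<.14); p=S[m]
    print(m.sum(),p.mean(0) if len(p) else 0,p.min(0),p.max(0))
    m&=(S[...,2]>.118);p=S[m];print('top',len(p),p.mean(0))
E
```

```text
t 17.75 pos [0.4574 0.024  0.2061] yaw [ 3.1413 -0.0006 -3.0841] F [ 0.2739 -0.9011  0.0076] w 0.03321196310898492 q [-0.0277  0.0709  1.7274  0.0002  1.3439 -1.656 ]
turn_z 0.00407416011812245 shift(final yaw) [np.float64(-0.0004), np.float64(-0.0035), np.float64(0.1261)]
72 [0.4606 0.0243 0.1185] [0.4454 0.0164 0.1005] [0.4689 0.0295 0.1297]
top 46 [0.4591 0.0241 0.124 ]
72 [0.4603 0.0239 0.1184] [0.4466 0.0161 0.1015] [0.4695 0.0298 0.128 ]
top 42 [0.4588 0.0234 0.1243]
```

>>> {"op": "servo_tool", "data": {
  "plan": [
    [35, 0, -0.002, 0.03, 0, 0, 0],
    [35, 0, 0, 0.03, 0, 0, 0],
    [35, 0, 0, 0.02, 0, 0, 0],
    [35, 0, 0, 0.01, 0, 0, 0],
    [35, 0, 0, 0.008, 0, 0, 0],
    [35, 0, 0, 0.008, 0, 0, 0],
    [35, 0, 0, 0.008, 0, 0, 0],
    [35, 0, 0, 0.008, 0, 0, 0]
  ]
}}

```text
time_s: 18.8
ee_pos: [0.4572, 0.0194, 0.0841]
eef_rot: [-3.142, 0.0, -3.088]
force: [0.3, 0.3, -0.0]
grip_width: 0.0327
grip_force: 0.0
```

>>> {"op": "servo_tool", "data": {
  "plan": [
    [35, 0, -0.003, 0, 0, 0, 0],
    [35, 0, -0.003, 0, 0, 0, 0],
    [35, 0, -0.003, 0, 0, 0, 0],
    [35, 0, -0.003, 0, 0, 0, 0],
    [35, 0, -0.004, 0, 0, 0, 0],
    [35, 0, -0.004, 0, 0, 0, 0],
    [35, 0, -0.004, 0, 0, 0, 0],
    [35, 0, -0.004, 0, 0, 0, 0]
  ]
}}

```text
time_s: 19.8
ee_pos: [0.4586, -0.0089, 0.0844]
eef_rot: [-3.142, -0.0, -3.088]
force: [-0.1, 1.8, -0.2]
grip_width: 0.0332
grip_force: 0.7
```

```bash
cat > p.py <<'E'
from h import *
o=ctrl.get_obs();print(o['time_s'],o['ee_pos'],o['force'])
for n in('scene','top'):
    S=cloud(cam(n))
    d=S[...,:2]-np.array([.565,.052]); lx=.9986*d[...,0]+.053*d[...,1]; ly=-.053*d[...,0]+.9986*d[...,1]
    m=(abs(lx+.109)<.014)&(ly>-.085)&(ly<.05)&(S[...,2]>.113)&(S[...,2]<.14);p=S[m]
    print(n,len(p),'y',np.percentile(ly[m],[2,50,98]) if len(p) else 0, np.median(S[m],0) if len(p) else 0)
E
python3 beam.py 1; python3 p.py
```

```text
top {'pan': (2362, 118.47), 'plate': (400, 110.06), 'wt': (238, 123.85)}
scene {'pan': (1758, 118.32), 'plate': (229, 110.49), 'wt': (126, 124.13)}
19.9 [ 0.4586 -0.009   0.0844]
19.9 [ 0.4586 -0.009   0.0844] [0.1985 0.7074 0.5572]
scene 99 y [-0.0812 -0.0472 -0.0254] [ 0.4658 -0.0006  0.1248]
top 0 y 0 0
```

>>> {"op": "servo_tool", "data": {
  "plan": [
    [35, 0, 0.004, 0, 0, 0, 0],
    [35, 0, 0.004, 0, 0, 0, 0],
    [35, 0, 0, 0, 0, 0, 0],
    [35, 0, 0, 0, 0, 0, 0],
    [35, 0, 0, 0, 0, 0, 0],
    [35, 0, 0, 0, 0, 0, 0],
    [35, 0, 0, 0, 0, 0, 0],
    [35, 0, 0, 0, 0, 0, 0]
  ]
}}

```text
time_s: 21.0
ee_pos: [0.4582, -0.0006, 0.0844]
eef_rot: [-3.142, 0.0, -3.088]
force: [-0.8, 0.8, 0.2]
grip_width: 0.0332
grip_force: 0.0
```

```bash
python3 beam.py 1; python3 p.py
```

```text
top {'pan': (2310, 109.1), 'plate': (423, 119.3), 'wt': (238, 133.15)}
scene {'pan': (1730, 109.12), 'plate': (218, 119.47), 'wt': (128, 133.46)}
21.1 [ 0.4581 -0.0006  0.0844]
21.1 [ 0.4581 -0.0006  0.0844] [-0.5799 -0.5643 -0.1628]
scene 122 y [-0.0731 -0.0414 -0.0169] [0.4649 0.0053 0.1264]
top 0 y 0 0
```

>>> {"op": "servo_tool", "data": {
  "plan": [
    [35, 0, 0, 0, 0, 0, 0],
    [35, 0, 0, 0, 0, 0, 0],
    [35, 0, 0, 0, 0, 0, 0],
    [35, 0, 0, 0, 0, 0, 0],
    [35, 0, 0, 0, 0, 0, 0],
    [35, 0, 0, 0, 0, 0, 0],
    [35, 0, 0, 0, 0, 0, 0],
    [35, 0, 0, 0, 0, 0, 0]
  ]
}}

```text
time_s: 22.2
ee_pos: [0.4582, -0.0006, 0.0844]
eef_rot: [-3.142, 0.0, -3.088]
force: [-0.4, 0.1, 0.0]
grip_width: 0.0327
grip_force: 0.0
```

```bash
python3 beam.py 1
```

```text
top {'pan': (2312, 109.02), 'plate': (427, 119.51), 'wt': (242, 133.49)}
scene {'pan': (1728, 109.05), 'plate': (224, 119.6), 'wt': (129, 133.71)}
22.3 [ 0.4581 -0.0006  0.0844]
```

The settled reading shows the beam is still about −0.08 rad (25 g) short with only some 19 mm of poise travel left. The earlier reading was the soft stop. So the 100 g weight is needed and the poise has to go back about 90 mm.

>>> {"op": "servo_tool", "data": {
  "plan": [
    [35, 0, 0.004, 0, 0, 0, 0],
    [35, 0, 0.004, 0, 0, 0, 0],
    [35, 0, 0.004, 0, 0, 0, 0],
    [35, 0, 0.006, 0, 0, 0, 0],
    [35, 0, 0.008, 0, 0, 0, 0],
    [35, 0, 0.008, 0, 0, 0, 0],
    [35, 0, 0.008, 0, 0, 0, 0],
    [35, 0, 0.008, 0, 0, 0, 0]
  ]
}}

```text
time_s: 23.3
ee_pos: [0.4554, 0.0499, 0.0844]
eef_rot: [-3.142, -0.0, -3.088]
force: [-1.3, -1.7, 0.1]
grip_width: 0.0328
grip_force: 0.7
```

>>> {"op": "servo_tool", "data": {
  "plan": [
    [35, 0, 0.008, 0, 0, 0, 0],
    [35, 0, 0.008, 0, 0, 0, 0],
    [35, 0, 0.008, 0, 0, 0, 0],
    [35, 0, 0.008, 0, 0, 0, 0],
    [35, 0, 0.007, 0, 0, 0, 0],
    [35, 0, 0.006, 0, 0, 0, 0],
    [35, 0, 0.004, 0, 0, 0, 0],
    [35, 0, 0, 0, 0, 0, 0]
  ]
}}

```text
time_s: 24.3
ee_pos: [0.4529, 0.0985, 0.0845]
eef_rot: [3.141, 0.0, -3.088]
force: [-0.1, 0.4, -0.0]
grip_width: 0.0332
grip_force: 0.0
```

```bash
python3 p.py
```

```text
24.3 [0.4529 0.0985 0.0845] [-0.1217  0.3797 -0.0494]
scene 79 y [0.0262 0.0371 0.0498] [0.4571 0.0834 0.1197]
top 0 y 0 0
```

>>> {"op": "servo_tool", "data": {
  "plan": [
    [35, 0, -0.006, 0, 0, 0, 0],
    [35, 0, 0, -0.02, 0, 0, 0],
    [35, 0, 0, -0.04, 0, 0, 0],
    [50, 0, 0, -0.04, 0, 0, -0.067],
    [62, 0.016, -0.05, 0, 0, 0, 0],
    [62, 0.016, -0.05, 0, 0, 0, 0],
    [62, 0.016, -0.05, 0, 0, 0, 0],
    [62, 0.016, -0.05, 0, 0, 0, 0]
  ]
}}

```text
time_s: 25.4
ee_pos: [0.413, -0.1159, 0.1846]
eef_rot: [-3.141, 0.001, -3.022]
force: [0.9, -0.8, 0.1]
grip_width: 0.0582
grip_force: 0.0
```

>>> {"op": "servo_tool", "data": {
  "plan": [
    [62, 0.016, -0.05, 0, 0, 0, 0],
    [62, 0.016, -0.05, 0, 0, 0, 0],
    [62, 0.014, -0.05, 0, 0, 0, 0],
    [62, 0, 0, 0.03, 0, 0, 0],
    [62, 0, 0, 0.04, 0, 0, 0],
    [62, 0, 0, 0.03, 0, 0, 0],
    [62, 0, 0, 0, 0, 0, 0],
    [62, 0, 0, 0, 0, 0, 0]
  ]
}}

```text
time_s: 26.4
ee_pos: [0.3863, -0.269, 0.0857]
eef_rot: [-3.141, 0.001, -3.022]
force: [0.2, 1.2, -0.3]
grip_width: 0.0585
grip_force: 0.0
```

```bash
python3 d.py .385 -.2687 -.0125 3.26; python3 beam.py 1
```

```text
t 26.4 pos [ 0.3863 -0.269   0.0857] yaw [-3.1406  0.001  -3.0216] F [ 0.2286  1.1542 -0.2876] w 0.05852106710929681 q [-0.686   0.229   1.8439  0.      1.0672 -2.3768]
turn_z 0.0016191563901593042 shift(final yaw) [np.float64(0.0013), np.float64(0.0004), np.float64(0.0982)]
top {'pan': (2288, 105.8), 'plate': (418, 122.96), 'wt': (243, 136.46)}
scene {'pan': (1715, 105.76), 'plate': (229, 122.97), 'wt': (127, 137.04)}
26.5 [ 0.3865 -0.269   0.0858]
```

>>> {"op": "servo_tool", "data": {
  "plan": [
    [55, 0.001, 0, 0.04, 0, 0, 0],
    [55, 0, 0, 0.035, 0, 0, 0],
    [55, 0, 0, 0.015, 0, 0, 0],
    [55, 0, 0, 0.007, 0, 0, 0],
    [35, 0, 0, 0, 0, 0, 0],
    [35, 0, 0, 0, 0, 0, 0],
    [35, 0, 0, 0, 0, 0, 0],
    [35, 0, 0, 0, 0, 0, 0]
  ],
  "force": 10
}}

```text
time_s: 27.5
ee_pos: [0.3855, -0.269, -0.0116]
eef_rot: [-3.14, 0.001, -3.021]
force: [-0.7, 1.1, 7.6]
grip_width: 0.0371
grip_force: 10.0
```

```bash
python3 d.py .6335 -.0755 .132 3.26
```

```text
t 27.5 pos [ 0.3855 -0.269  -0.0116] yaw [-3.1404  0.0012 -3.0214] F [-0.7423  1.0737  7.5631] w 0.037076805279492586 q [-0.6871  0.389   1.9086  0.      0.8423 -2.3781]
turn_z 0.0017987095707123757 shift(final yaw) [np.float64(-0.2691), np.float64(0.1628), np.float64(-0.1436)]
```

>>> {"op": "servo_tool", "data": {
  "plan": [
    [35, 0, 0, -0.02, 0, 0, 0],
    [35, 0, 0, -0.05, 0, 0, 0],
    [35, 0, 0, -0.05, 0, 0, 0],
    [35, -0.03, -0.0035, -0.0135, 0, 0, 0],
    [35, -0.054, -0.0065, 0, 0, 0, 0],
    [35, -0.054, -0.0065, 0, 0, 0, 0],
    [35, -0.054, -0.0065, 0, 0, 0, 0],
    [35, -0.054, -0.0065, 0, 0, 0, 0]
  ]
}}

```text
time_s: 28.5
ee_pos: [0.6344, -0.2681, 0.1211]
eef_rot: [-3.141, 0.0, -3.021]
force: [-0.4, -0.7, 0.3]
grip_width: 0.0367
grip_force: 10.0
```

```bash
python3 d.py .633 -.0655 .1219 3.26
```

```text
t 28.5 pos [ 0.6344 -0.2681  0.1211] yaw [-3.1414  0.0001 -3.0214] F [-0.4479 -0.6804  0.2733] w 0.03673018367501774 q [-0.453   0.6596  1.1319 -0.0001  1.3499 -2.144 ]
turn_z 0.0018196877863090322 shift(final yaw) [np.float64(-0.0226), np.float64(0.2013), np.float64(-0.0008)]
```

>>> {"op": "servo_tool", "data": {
  "plan": [
    [35, -0.005, 0.04, 0, 0, 0, 0],
    [35, -0.005, 0.045, 0, 0, 0, 0],
    [35, -0.005, 0.045, 0, 0, 0, 0],
    [35, -0.004, 0.04, 0, 0, 0, 0],
    [35, -0.0036, 0.0313, -0.0008, 0, 0, 0],
    [35, 0, 0, 0, 0, 0, 0],
    [35, 0, 0, 0, 0, 0, 0],
    [35, 0, 0, 0, 0, 0, 0]
  ]
}}

```text
time_s: 29.5
ee_pos: [0.631, -0.0668, 0.1217]
eef_rot: [-3.142, -0.0, -3.023]
force: [-0.1, -0.7, -1.5]
grip_width: 0.0366
grip_force: 10.0
```

```bash
python3 d.py .5733 -.0726 .1219
python3 - <<'E'
from h import *
S=cloud(cam('scene')); o=ctrl.get_obs(); p=o['ee_pos']
d=np.hypot(S[...,0]-p[0],S[...,1]-p[1]); m=(d<.022)&(S[...,2]>.135)&(S[...,2]<.172)
print('held w100 top z',m.sum(),np.percentile(S[m][:,2],[5,25,50,75,95]) if m.any() else 0)
d=np.hypot(S[...,0]-.5735,S[...,1]+.072); m=(d<.009)&(S[...,2]>.15)
print('head',m.sum(),S[m].mean(0),S[m].max(0))
E
```

```text
t 29.5 pos [ 0.631  -0.0668  0.1217] yaw [-3.1415 -0.0001 -3.0225] F [-0.061  -0.6693 -1.4859] w 0.03657753426138546 q [-0.1631  0.5351  1.3254 -0.0001  1.2812 -1.8529]
turn_z -0.0 shift(final yaw) [np.float64(0.058), np.float64(0.0011), np.float64(-0.0002)]
held w100 top z 116 [0.1482 0.1568 0.1587 0.1604 0.1643]<stdin>:6: RuntimeWarning: Mean of empty slice.
  ret = um.true_divide(
Traceback (most recent call last):
ValueError: zero-size array to reduction operation maximum which has no identity
```

>>> {"op": "servo_tool", "data": {
  "plan": [
    [35, 0.01, 0.001, 0, 0, 0, 0],
    [35, 0.012, 0, 0, 0, 0, 0],
    [35, 0.008, 0, 0, 0, 0, 0],
    [35, 0.004, 0, 0, 0, 0, 0],
    [35, 0.003, 0, 0, 0, 0, 0],
    [35, 0.003, 0, 0, 0, 0, 0],
    [35, 0.003, 0, 0, 0, 0, 0],
    [35, 0, 0, 0, 0, 0, 0]
  ],
  "force": 9
}}

```text
time_s: 30.55
ee_pos: [0.5881, -0.07, 0.1217]
eef_rot: [-3.142, -0.0, -3.021]
force: [0.6, -0.7, -1.0]
grip_width: 0.0368
grip_force: 9.0
```

```bash
python3 d.py .5733 -.0726 .1219
```

```text
t 30.55 pos [ 0.5881 -0.07    0.1217] yaw [-3.1416 -0.     -3.0214] F [ 0.5913 -0.6963 -0.9812] w 0.03678219285512514 q [-0.1802  0.4429  1.4619 -0.      1.2368 -1.8712]
turn_z -0.0 shift(final yaw) [np.float64(0.015), np.float64(-0.0008), np.float64(-0.0002)]
```

>>> {"op": "servo_tool", "data": {
  "plan": [
    [35, 0.002, -0.0006, 0, 0, 0, 0],
    [35, 0.003, 0, 0, 0, 0, 0],
    [35, 0.003, 0, 0, 0, 0, 0],
    [35, 0.002, 0, 0, 0, 0, 0],
    [35, 0.002, 0, 0, 0, 0, 0],
    [35, 0.001, 0, 0, 0, 0, 0],
    [35, 0.001, 0, 0, 0, 0, 0],
    [35, 0, 0, 0, 0, 0, 0]
  ]
}}

```text
time_s: 31.55
ee_pos: [0.5753, -0.0721, 0.1222]
eef_rot: [-3.141, 0.003, -3.021]
force: [6.8, 1.9, -1.4]
grip_width: 0.0373
grip_force: 9.0
```

>>> {"op": "servo_tool", "data": {
  "plan": [
    [35, 0.0007, 0, 0, 0, 0, 0],
    [35, 0.0007, 0, 0, 0, 0, 0],
    [35, 0.0006, 0, 0, 0, 0, 0],
    [35, 0, 0, 0, 0, 0, 0],
    [35, 0, 0, 0, 0, 0, 0],
    [35, 0, 0, 0, 0, 0, 0],
    [35, 0, 0, 0, 0, 0, 0],
    [35, 0, 0, 0, 0, 0, 0]
  ]
}}

```text
time_s: 32.55
ee_pos: [0.5742, -0.0723, 0.1225]
eef_rot: [-3.141, 0.005, -3.021]
force: [12.1, 1.8, -2.2]
grip_width: 0.0369
grip_force: 9.0
```

>>> {"op": "servo_tool", "data": {
  "plan": [
    [35, -0.002, 0, 0, 0, 0, 0],
    [35, -0.0015, 0, 0, 0, 0, 0],
    [35, 0, 0, 0.002, 0, 0, 0],
    [35, 0, 0, 0.002, 0, 0, 0],
    [35, 0, 0, 0.0015, 0, 0, 0],
    [35, 0, 0, 0.001, 0, 0, 0],
    [35, 0, 0, 0.001, 0, 0, 0],
    [35, 0, 0, 0, 0, 0, 0]
  ]
}}

```text
time_s: 33.55
ee_pos: [0.5758, -0.072, 0.1141]
eef_rot: [3.142, -0.0, -3.021]
force: [-0.3, -0.5, -1.0]
grip_width: 0.0368
grip_force: 9.0
```

>>> {"op": "servo_tool", "data": {
  "plan": [
    [35, 0, 0, 0.0007, 0, 0, 0],
    [35, 0, 0, 0.0007, 0, 0, 0],
    [35, 0, 0, 0.0006, 0, 0, 0],
    [35, 0, 0, 0.0005, 0, 0, 0],
    [35, 0, 0, 0, 0, 0, 0],
    [35, 0, 0, 0, 0, 0, 0],
    [35, 0, 0, 0, 0, 0, 0],
    [35, 0, 0, 0, 0, 0, 0]
  ]
}}

```text
time_s: 34.55
ee_pos: [0.5759, -0.072, 0.1117]
eef_rot: [-3.142, -0.0, -3.021]
force: [0.3, -0.3, -0.8]
grip_width: 0.0367
grip_force: 9.0
```

>>> {"op": "servo_tool", "data": {
  "plan": [
    [35, 0, 0, 0.0006, 0, 0, 0],
    [35, 0, 0, 0.0006, 0, 0, 0],
    [35, 0, 0, 0, 0, 0, 0],
    [50, 0, 0, 0, 0, 0, 0],
    [50, 0, 0, 0, 0, 0, 0],
    [50, 0, 0, 0, 0, 0, 0],
    [50, 0, 0, -0.015, 0, 0, 0],
    [50, 0, 0, -0.03, 0, 0, 0]
  ]
}}

```text
time_s: 35.55
ee_pos: [0.5755, -0.072, 0.1561]
eef_rot: [3.141, -0.001, -3.021]
force: [-0.2, -0.1, 0.4]
grip_width: 0.0469
grip_force: 0.0
```

>>> {"op": "servo_tool", "data": {
  "plan": [
    [50, 0, 0, -0.05, 0, 0, 0],
    [50, 0.05, 0.0, -0.01, 0, 0, 0],
    [50, 0.055, 0.0, 0, 0, 0, 0],
    [50, 0.055, 0.0, 0, 0, 0, 0],
    [50, 0.05, 0, 0, 0, 0, 0],
    [35, 0, 0, 0, 0, 0, 0.067],
    [35, 0, 0, 0, 0, 0, 0],
    [35, 0, 0, 0, 0, 0, 0]
  ]
}}

```text
time_s: 36.55
ee_pos: [0.3677, -0.0972, 0.2159]
eef_rot: [-3.141, 0.0, -3.087]
force: [-0.5, -0.2, -0.3]
grip_width: 0.0329
grip_force: 0.0
```

```bash
python3 beam.py 1
python3 - <<'E'
from h import *
t=cam('top');s=cam('scene');P=cloud(t)
A=cv2.resize(t['pixels'][150:255,215:350,::-1],None,fx=3,fy=3,interpolation=2);B=cv2.resize(s['pixels'][180:285,205:305,::-1],None,fx=3.9,fy=3.9,interpolation=2)
h=np.zeros((410,A.shape[1]+B.shape[1],3),np.uint8);h[:A.shape[0],:A.shape[1]]=A;h[:B.shape[0],A.shape[1]:]=B[:410]
cv2.imwrite('pics/g4.png',h[:,:800])
for n,Q in(('t',P),('s',cloud(s))):
    d=np.hypot(Q[...,0]-.5735,Q[...,1]+.072); m=(d>.011)&(d<.02)&(Q[...,2]>.09)&(Q[...,2]<.165); print(n,np.percentile(Q[m][:,2],[10,25,50,75,90]))
    d=Q[...,:2]-np.array([.565,.052]); lx=.9986*d[...,0]+.053*d[...,1]; ly=-.053*d[...,0]+.9986*d[...,1]
    m=(abs(lx+.109)<.014)&(abs(ly)<.075)&(Q[...,2]>.113)&(Q[...,2]<.14); print(' tab',m.sum(),np.percentile(ly[m],[2,50,98]),np.median(Q[m],0))
E
python3 d.py .453 .0895 .08 3.195
```

```text
top {'pan': (2365, 120.24), 'plate': (407, 108.3), 'wt': (264, 134.88)}
scene {'pan': (1764, 120.29), 'plate': (217, 108.65), 'wt': (140, 134.92)}
36.65 [ 0.3677 -0.0971  0.2155]
t [0.1192 0.1328 0.135  0.1362 0.1371]
 tab 73 [0.0309 0.0371 0.0438] [0.4541 0.0834 0.1227]
s [0.1286 0.1335 0.1351 0.1363 0.1374]
 tab 55 [0.0331 0.0416 0.0467] [0.4553 0.0879 0.1221]
t 36.75 pos [ 0.3676 -0.0971  0.2154] yaw [ 3.1414 -0.0004 -3.0875] F [0.5916 1.2109 0.0653] w 0.03326365722946221 q [-0.3547 -0.1223  1.8941 -0.      1.3703 -1.9796]
turn_z 0.0006948266914506007 shift(final yaw) [np.float64(-0.0953), np.float64(0.1818), np.float64(0.1354)]
```

View pics/g4.png

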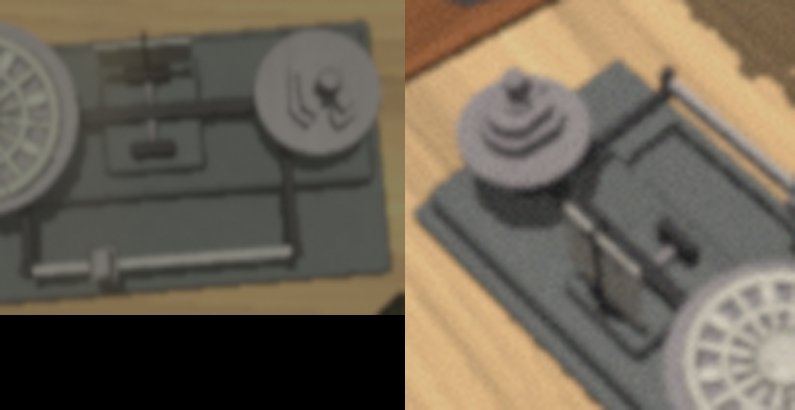

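Picture: both weights are stacked flat on the stem (stack 26.6 mm high), the poise is near the casting end at (105,265), and the beam is near level. I check the level by comparing pan rim and plate.

>>> {"op": "servo_tool", "data": {
  "plan": [
    [35, 0, 0, 0, 0, 0, 0],
    [35, 0, 0, 0, 0, 0, 0],
    [35, 0, 0, 0, 0, 0, 0],
    [35, 0, 0, 0, 0, 0, 0],
    [35, 0, 0, 0, 0, 0, 0],
    [35, 0, 0, 0, 0, 0, 0],
    [35, 0, 0, 0, 0, 0, 0],
    [35, 0, 0, 0, 0, 0, 0]
  ]
}}

```text
time_s: 37.75
ee_pos: [0.3674, -0.0972, 0.2155]
eef_rot: [-3.142, -0.0, -3.088]
force: [0.1, 0.2, 0.6]
grip_width: 0.0331
grip_force: 0.0
```

```bash
cat > lev.py <<'E'
from h import *
def run(tag,c):
    P=cloud(c)
    def q(cx,cy,r0,r1,zl,zh):
        d=np.hypot(P[...,0]-cx,P[...,1]-cy); m=(d>r0)&(d<r1)&(P[...,2]>zl)&(P[...,2]<zh); return len(P[m]),round(float(np.median(P[m][:,2])*1000),2)
    pl=q(.5715,-.0665,.031,.041,.07,.14); rim=q(.5586,.1695,.0635,.0675,.085,.135)
    be=[q(x,y,0,.02,-.02,.02)[1] for x,y in((.70,.17),(.70,-.067),(.40,.17),(.40,-.067))]
    print(tag,'plate',pl,'rim',rim,'bench',be,'tilt',round((rim[1]-pl[1])/240,4))
for n in('top','scene'):
    run(n+'0',dict(np.load(n+'0.npz'))); run(n,cam(n))
E
python3 lev.py
```

```text
top0 plate (535, 123.85) rim (319, 97.38) bench [0.46, 0.32, 0.84, 0.48] tilt -0.1103
top plate (477, 108.44) rim (316, 112.68) bench [0.74, 0.55, 0.51, 0.25] tilt 0.0177
scene0 plate (310, 124.0) rim (256, 97.77) bench [0.51, 0.83, 0.48, 0.17] tilt -0.1093
scene plate (237, 108.28) rim (250, 113.44) bench [0.69, 0.24, 0.39, 0.84] tilt 0.0215
```

Tilt is about +0.018, roughly 5.6 g too much, so I nudge the poise 6.5 mm toward the casting end.

>>> {"op": "servo_tool", "data": {
  "plan": [
    [35, -0.024, 0.045, 0, 0, 0, 0],
    [35, -0.024, 0.046, 0, 0, 0, 0],
    [35, -0.024, 0.046, 0, 0, 0, 0],
    [35, -0.024, 0.045, 0, 0, 0, 0],
    [35, 0, 0, 0.04, 0, 0, 0],
    [35, 0, 0, 0.03, 0, 0, 0],
    [35, 0, 0, 0, 0, 0, 0],
    [35, 0, 0, 0, 0, 0, 0]
  ]
}}

```text
time_s: 38.85
ee_pos: [0.4542, 0.0896, 0.1468]
eef_rot: [3.142, 0.001, -3.089]
force: [-0.7, 0.6, 0.9]
grip_width: 0.0331
grip_force: 0.0
```

```bash
python3 d.py .4527 .088 .084 3.195
```

```text
t 38.85 pos [0.4542 0.0896 0.1468] yaw [ 3.1415  0.0015 -3.0887] F [-0.6731  0.6128  0.8501] w 0.03308359753841253 q [ 0.1156  0.1355  1.7987 -0.      1.2059 -1.5081]
turn_z -0.00046535800449731823 shift(final yaw) [np.float64(0.0016), np.float64(-0.0015), np.float64(0.0628)]
```

>>> {"op": "servo_tool", "data": {
  "plan": [
    [35, 0, -0.0015, 0.025, 0, 0, 0],
    [35, 0, 0, 0.013, 0, 0, 0],
    [35, 0, 0, 0.009, 0, 0, 0],
    [35, 0, 0, 0.008, 0, 0, 0],
    [35, 0, 0, 0.008, 0, 0, 0],
    [35, 0, 0.003, 0, 0, 0, 0],
    [35, 0, 0.003, 0, 0, 0, 0],
    [35, 0, 0.002, 0, 0, 0, 0]
  ]
}}

```text
time_s: 39.85
ee_pos: [0.4533, 0.0963, 0.0827]
eef_rot: [-3.141, 0.0, -3.088]
force: [-0.3, 0.3, -1.5]
grip_width: 0.0328
grip_force: 0.6
```

>>> {"op": "servo_tool", "data": {
  "plan": [
    [35, 0, 0.002, 0, 0, 0, 0],
    [35, 0, 0.002, 0, 0, 0, 0],
    [35, 0, 0.002, 0, 0, 0, 0],
    [35, 0, 0.002, 0, 0, 0, 0],
    [35, 0, 0.001, 0, 0, 0, 0],
    [35, 0, 0, 0, 0, 0, 0],
    [35, 0, -0.005, 0, 0, 0, 0],
    [35, 0, -0.004, 0, 0, 0, 0]
  ]
}}

```text
time_s: 40.85
ee_pos: [0.4533, 0.0958, 0.0826]
eef_rot: [3.142, 0.0, -3.088]
force: [0.3, -0.7, 0.2]
grip_width: 0.0328
grip_force: 0.0
```

>>> {"op": "servo_tool", "data": {
  "plan": [
    [35, 0, 0, 0, 0, 0, 0],
    [35, 0, 0, 0, 0, 0, 0],
    [35, 0, 0, 0, 0, 0, 0],
    [35, 0, 0, 0, 0, 0, 0],
    [35, 0, 0, 0, 0, 0, 0],
    [35, 0, 0, 0, 0, 0, 0],
    [35, 0, 0, 0, 0, 0, 0],
    [35, 0, 0, 0, 0, 0, 0]
  ]
}}

```text
time_s: 41.85
ee_pos: [0.4533, 0.0961, 0.0825]
eef_rot: [-3.142, 0.0, -3.088]
force: [0.4, -0.0, 0.5]
grip_width: 0.0327
grip_force: 0.0
```

```bash
python3 lev.py;python3 beam.py 1
```

```text
top0 plate (535, 123.85) rim (319, 97.38) bench [0.46, 0.32, 0.84, 0.48] tilt -0.1103
top plate (472, 111.53) rim (205, 109.58) bench [0.52, 0.37, 1.15, 0.54] tilt -0.0081
scene0 plate (310, 124.0) rim (256, 97.77) bench [0.51, 0.83, 0.48, 0.17] tilt -0.1093
scene plate (251, 111.54) rim (259, 110.41) bench [0.37, 0.54, 0.77, 0.56] tilt -0.0047
top {'pan': (2071, 117.3), 'plate': (407, 111.25), 'wt': (268, 137.53)}
scene {'pan': (1753, 117.33), 'plate': (219, 111.19), 'wt': (141, 137.61)}
42.05 [0.4532 0.0961 0.0825]
```

>>> {"op": "servo_tool", "data": {
  "plan": [
    [35, 0, 0, -0.02, 0, 0, 0],
    [35, 0, 0, -0.04, 0, 0, 0],
    [35, 0, 0, -0.05, 0, 0, 0],
    [35, 0.03, 0, -0.02, 0, 0, 0],
    [35, 0.03, 0, 0, 0, 0, 0],
    [35, 0, 0, 0, 0, 0, 0],
    [35, 0, 0, 0, 0, 0, 0],
    [35, 0, 0, 0, 0, 0, 0]
  ]
}}

```text
time_s: 43.05
ee_pos: [0.3938, 0.0929, 0.2123]
eef_rot: [-3.142, -0.001, -3.089]
force: [0.2, 0.5, 0.3]
grip_width: 0.033
grip_force: 0.0
```

```bash
python3 lev.py
```

```text
top0 plate (535, 123.85) rim (319, 97.38) bench [0.46, 0.32, 0.84, 0.48] tilt -0.1103
top plate (470, 111.31) rim (322, 109.86) bench [0.85, 0.78, nan, 0.56] tilt -0.006
scene0 plate (310, 124.0) rim (256, 97.77) bench [0.51, 0.83, 0.48, 0.17] tilt -0.1093
scene plate (243, 111.18) rim (253, 110.54) bench [0.48, 0.64, 0.82, 0.53] tilt -0.0027
  return _methods._mean(a, axis=axis, dtype=dtype,
  ret = ret.dtype.type(ret / rcount)
```

The beam is level within about 0.006 rad and stable, the weights are nested, and the arm is clear.

```bash
python3 -c "
from station import ctrl
print(ctrl.hand_in())"
```

```text
the job is handed in; nothing more can be done
None
```

Job handed in at about 43 s, with no verdict returned: the 200 g and 100 g weights are nested flat on the stem, the poise is set near its casting end, and the beam measured free and level to within about 0.006 rad (limit 0.02), which puts the casting at roughly 310 g.

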